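Clamp a strap die to the ratchet's set torque

TASK

Clamp the strap die in the low edge-clamp fixture for filing: set it flat between the fence and the moving jaw, gently butt its end against the end stop, then turn the ratchet knob clockwise until the jaw has the die tight and the ratchet slips. Let it slip two or three clicks, never more than six, take your hand away, and leave the other things on the bench where they are.

Things in the scene. Friction and masses are not known exactly. Their poses are not given: they have to be found in the camera images.
- strap_die: the strap die: grey hollow steel frame with rounded ends and thin upright walls, 34 mm wide (own x), 105 mm long (own y), 30 mm tall, 0.15 to 0.3 kg, loose, flat on the table. Origin: centre of its underside. Either end may go to the stop and either long side to the fence. Grip it across its width at mid length
- fixture: edge-clamp fixture, fixed to the table: dark steel base plate 12 mm thick, own x -64 to +72 mm, own y -55 to +39 mm, with a tongue to y -114 mm for the knob. Origin: on the table below the seat. The die lies on the plate, long side along own x. Fence: 80 mm steel bar on the +y side, face at own y +17 mm, top 20 mm above the table. The die's top is then 42 mm above the table
- seat (a point): point on the base plate, 12 mm above the table, where the centre of the die's underside is when it touches both the end stop and the fence; same axes as the fixture
- end_stop: end stop: steel block 12 x 30 x 14 mm on the plate at the fixture's +x end, top 26 mm above the table. Origin: foot of the middle of the face that the die butts against (it looks to the fixture's -x, 52.5 mm from the seat). Made for gentle contact: at most 20 N
- jaw_bar: the moving jaw: steel bar 64 x 13 x 8 mm on the plate, on the -y side of the seat, opposite the fence, closing to the fixture's +y; top 20 mm above the table. Origin: foot of the middle of its clamping face
- jaw (a joint): slide of the moving jaw, m: 0 = slot 46 mm wide, 0.012 = slot 34 mm wide, as on the clamped die. Driven by the knob's screw alone, 4 mm for each radian that the screw turns clockwise. It starts part way, the slot 5 to 11 mm wider than the die
- knob_grip (a point): centre of the ratchet knob, on its upright axis, 59 mm above the table, 85 mm from the seat on the fixture's -y side. The knob is a finely ribbed metal cylinder, diameter 35 mm, from 44 to 70 mm above the table, on a thinner post (25 mm, with a 31 mm collar right under the knob). It stays at this height as it turns; grip it at any angle, 20 to 40 N is plenty
- ratchet_knob (a joint): angle by which the knob has slipped on its screw, rad, 0 at the start. Clockwise from above the knob takes the screw along (drag about 0.14 N m, jaw closing); once the die is tight the torque rises to the set 0.26 N m, the screw stops and the knob slips on at that torque. One click is 0.26 rad of slip. The screw holds when let go; anticlockwise loosens it
- wax_block: bystander: beeswax block 36 x 55 x 23 mm, origin at the centre of its underside
- round_tin: bystander: round lidded tin, 65 mm across, 31 mm tall, origin at the centre of its underside
- slicker: bystander: turned wooden slicker 22 x 105 x 22 mm, lying, origin at the centre of its underside

How it is judged:
On the way, in this order (a step that is already met when the one before it is completed fails the run):
1. the die lies flat in the slot, its end within 2 mm of the end stop, while the jaw is still open and the ratchet has not slipped (x of strap_die in the frame of seat above -0.002 m and z of strap_die in the frame of seat between -0.0025 and 0.0025 m and y of strap_die in the frame of seat between -0.013 and 0.0025 m and value of joint jaw below 0.0105 m and value of joint ratchet_knob below 0.2 rad), for 0.2 s.
2. the jaw has the die tight and the ratchet has slipped (contact force between jaw_bar and strap_die above 12 N and value of joint ratchet_knob above 0.35 rad), for 0.2 s.
At the end, for the whole second after the job is handed in: the die lies flat on the base plate, its end within 2 mm of the end stop and its side within 3 mm of the fence, parallel within 0.05 rad; the jaw presses on it with more than 12 N (about 30 N at the set torque); the ratchet has slipped at least 0.35 rad and at most 1.6 rad (six clicks) (all of step 2 and x of strap_die in the frame of seat between -0.002 and 0.0025 m and y of strap_die in the frame of seat between -0.003 and 0.003 m and z of strap_die in the frame of seat between -0.0025 and 0.0025 m and angle between the y axis of strap_die and the x axis of fixture, either way round below 0.05 rad and linear speed of strap_die below 0.01 m/s); the robot touches nothing.
It fails at once if the ratchet slips more than six clicks (1.6 rad) (value of joint ratchet_knob above 1.6 rad).
It fails at once if the die is pressed against the end stop with more than 20 N (contact force between strap_die and end_stop above 20 N).
It fails at once if a bystander is shifted by more than 20 mm (distance of any of wax_block, round_tin, slicker from where it was at the start of the episode above 0.02 m).
It also fails if it takes over 64 s, if anything falls off the work surface, if the arm or the gripper's body presses on something with over 40 N, if the wrist force passes 120 N, or if a joint passes its speed limit or range.

ROBOT

A 6-joint arm with a two-finger parallel gripper is mounted at the origin on a cart in front of the work surface, level with it; the furniture and walls round the work are solid. World frame = base frame: x ahead of the robot, y to its left, z up, the work surface at z = 0. Lengths are in m, angles in rad, forces in N, time in s.
With the tool pointing down it reaches from about 0.225 to 0.875 m from the base axis. Payload 3.4 kg.
Tool frame: the origin (TCP) lies at the very end of the fingers, on their centre line; the grasp point (between the pads) lies 19 mm behind it; z points along the fingers, y is the line along which they close (so a half turn about z gives the same grasp; the last joint's range is limited). The gripper opens to 85 mm and grips with 20 to 120 N. Pads are 22 mm wide; open, the fingers measure 114 mm over their backs; the gripper's body (76 mm by 85 mm) begins 54 mm behind the grasp point. The pads swing forward as they close: fully open they stand 13 mm farther back than shut.
Start: joints at [1.15, 0.276, 1.505, -0, 1.361, -0.121], TCP at [0.17, 0.549, 0.231] pointing down, gripper open.
Joint ranges: [-2.89, 2.89], [-0.75, 2.08], [0.22, 2.7], [-1.18, 4.32], [0.11, 2.71], [-2.7, 2.7]. Speed limits (rad/s): [2.57, 2.57, 3.14, 3.14, 3.14, 3.14].

INTERFACE

Orientations are given as a unit quaternion [x, y, z, w].
In Python, from workcell import robot, eyes gives the robot as it stands.
- The arm moves only by the tool send_rows, never from a script. Its argument "commands" is a list of rows, each an object of numbers: "jaw": the opening, from 0 (shut) to 1 (fully open); "tx", "ty", "tz": the shift along the tool's x, y, z in mm; "wx", "wy", "wz": the turn, a rotation vector about the tool's x, y, z in rad. A call has 1 to 12 rows; each row is the pose to reach, as a shift and turn from the pose commanded when the call began, along the tool's axes at that moment; what a row does not reach only later rows make up. A row lasts 1/8 s, in which the tool goes at most 62.5 mm and 10.7 degrees, less where a joint would pass 70% of its speed; a pose out of reach is approached as far as the arm can. A call with a gripper value outside its range is refused whole. The fingers move at their own pace and stop on an object; "grip_force" is the grip in N (left out, the last holds). Time passes only in rows, so rows that repeat a pose let the fingers close. It gives the time, the measured TCP pose, the force, the opening and the grip force at its end, in the units of the state.
- robot.get_state(): the state, without advancing time (a new reading comes with each control period).
- eyes.get_image(name): name is "side" or "top"; returns (picture, depth): 420x560x3 uint8, red, green, blue; 420x560 float32, m along the optical axis (not along the pixel's ray), 0 where there is no reading.
- eyes.camera_params(name): a dict with "mtx" (3x3 intrinsics, pixels), "k1" (the pictures are not rectified: a ray, as slopes to the right and down, at radius r is drawn at 1 + k1 r^2 times it, then the intrinsics apply), "rvec" (rotation vector, rad) and "tvec" (3), from world to camera coordinates, as OpenCV has them. Camera axes: x right, y down, z forward; pixel columns grow to the right and rows downward; lengths in m; the calibration is good to about 2 mm. A picture is of the moment at which its call begins. camera_params takes no time and is no camera call.
- robot.hand_in(): hands the job in; it is judged then, once.
The state is a dict: "time_s": time; "joints": joint angles; "dq": joint speeds; "tau": joint torques, N m; "position": TCP position; "tool_rot": TCP orientation; "contact_force": force on the tool from outside, world axes, zero at the start; "torque": the same for the moment, N m; "gripper_width": opening from 0.0 (shut) to 1.0 (fully open); "gripper_force": force on a finger pad.
Only numpy, scipy, OpenCV 4.12 (cv2) and the standard library are available. Lean on these libraries where they do the work, as an engineer would, in place of code of your own. Each camera call takes 0.05 s, during which the arm holds its last target. There are 200 camera calls.

## Working session

There is one attempt and no reset: what is moved stays moved. The work goes in short steps, Python scripts to look and compute and a tool call to move; the robot and the scene stay as the last step left them, time stands still between calls to the robot, and variables do not carry over. Pictures are saved under pics/ and viewed, at most 10 in all, crops included, and the job is handed in when it is done.

Besides the shell and the picture viewer there is one more tool, called after "Call:" by a JSON object that holds its "op" and its "data". send_rows: Moves the arm, as the interface text tells. Its arguments: {"type":"object","properties":{"commands":{"type":"array"},"grip_force":{"type":"number"}},"required":["commands"]}

```bash
mkdir -p pics
cat > h.py <<'E'
import numpy as np, cv2
from workcell import robot, eyes
from scipy.spatial.transform import Rotation as R
def cam(n):
    p=eyes.camera_params(n); return np.array(p["mtx"],float),float(p["k1"]),R.from_rotvec(np.ravel(p["rvec"])).as_matrix(),np.ravel(p["tvec"])
def rays(n,uv):
    K,k1,Rm,t=cam(n); D=np.array([k1,0,0,0,0.])
    s=cv2.undistortPoints(np.array(uv,float).reshape(-1,1,2),K,D).reshape(-1,2)
    return -Rm.T@t,(np.c_[s,np.ones(len(s))])@Rm
def onplane(n,uv,z):
    c,d=rays(n,uv); return c+d*((z-c[2])/d[:,2])[:,None]
def cloud(n,depth):
    v,u=np.mgrid[0:420,0:560]; c,d=rays(n,np.c_[u.ravel(),v.ravel()])
    P=c+d*depth.reshape(-1,1); P[depth.ravel()==0]=np.nan; return P.reshape(420,560,3)
def proj(n,P):
    K,k1,Rm,t=cam(n); return cv2.projectPoints(np.array(P,float).reshape(-1,1,3),Rm,t,K,np.array([k1,0,0,0,0.]))[0].reshape(-1,2)
def grab(n,f):
    im,d=eyes.get_image(n); np.savez(f"{n}_{f}.npz",im=im,d=d); cv2.imwrite(f"pics/{n}_{f}.png",im[...,::-1]); return im,d
E
python3 - <<'E'
from h import *
for n in("top","side"):
    im,d=grab(n,"0"); c,_=rays(n,[[280,210]]); print(n,c,cam(n)[0][0,0])
print(robot.get_state())
E
```

```text
top [0.47896164 0.09890372 0.92984068] 469.58248728580185
side [ 0.33038789 -0.5666169   0.57589531] 513.6429573622183
{'time_s': 0.1, 'joints': array([ 1.15001301e+00,  2.76503911e-01,  1.50598511e+00, -1.00782364e-05,
        1.36070519e+00, -1.20996102e-01]), 'dq': array([-0.00030638, -0.00132485, -0.00319907,  0.00061956, -0.00043645,
       -0.00120812]), 'tau': array([ 8.96914989e-04, -4.17701519e+01, -2.46403652e+01, -1.44115652e-04,
        5.95262638e-03,  6.03284889e-06]), 'position': array([0.16962266, 0.54892575, 0.23055063]), 'tool_rot': array([ 1.49331845e-01,  9.88786812e-01, -7.72897072e-04, -2.09532098e-04]), 'contact_force': array([-0.311711  ,  0.69497705, -0.5036303 ]), 'torque': array([0.01508934, 0.02958557, 0.01561885]), 'gripper_force': 0.0, 'gripper_width': 1.0004038715357448}
```

View pics/top_0.png

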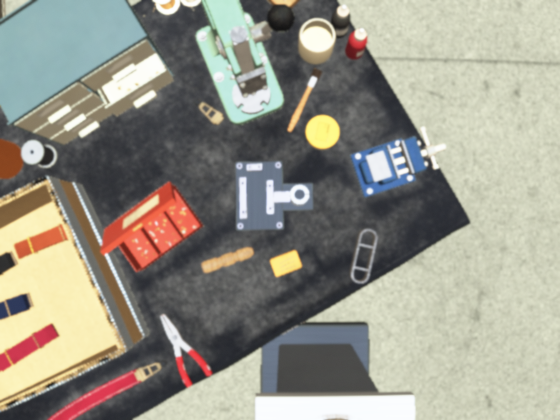

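View pics/side_0.png

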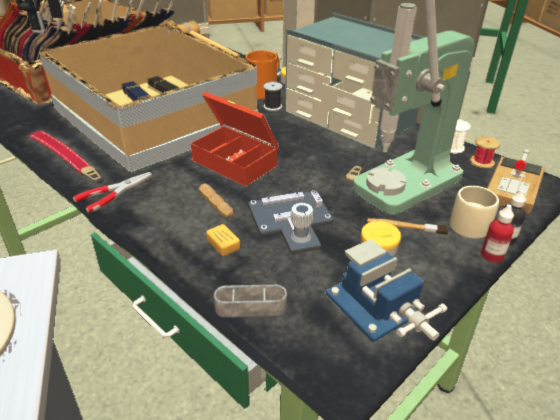

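The top view shows the die at (364,256), the fixture plate at (260,195) with the fence on the left (242,197), the stop at the top (254,167), the jaw at (270,197) and the knob at (300,195). The wax block (286,263), slicker (228,260) and tin (323,132) stand clear. The side view shows the same layout.

Run:
```python
from h import *
for n in("top","side"):
    z=np.load(n+"_0.npz"); P=cloud(n,z["d"]); 
    die=proj(n,[[0.38,-0.07,.03]])
    if n=="top": print("approx die",onplane(n,[[364,256]],.03), "knob",onplane(n,[[300,195]],.07),"stop",onplane(n,[[254,167]],.026),onplane(n,[[236,163],[284,163],[284,229],[236,229]],.012))
    def reg(c,r,lo,hi):
        m=(np.hypot(P[...,0]-c[0],P[...,1]-c[1])<r)&(P[...,2]>lo)&(P[...,2]<hi); return P[m]
    c=onplane("top",[[364,256]],.03)[0]
    q=reg(c,.08,.02,.04); r=cv2.minAreaRect((q[:,:2]*1000).astype(np.float32)); print(n,"die",len(q),r,np.percentile(q[:,2],[50,95]))
    k=onplane("top",[[300,195]],.07)[0]
    q=reg(k,.04,.06,.08); print("knob",len(q),cv2.minEnclosingCircle((q[:,:2]*1000).astype(np.float32)),np.median(q[:,2]))
    s=onplane("top",[[260,195]],.012)[0]
    for lo,hi in((.007,.016),(.017,.023),(.0235,.03)):
        q=reg(s,.09,lo,hi); print(lo,len(q),cv2.minAreaRect((q[:,:2]*1000).astype(np.float32)),np.median(q[:,2]) )
im=cv2.imread("pics/top_0.png")
a=cv2.resize(im[150:240,225:325],None,fx=6,fy=6,interpolation=cv2.INTER_CUBIC); cv2.imwrite("pics/c1.png",a)
```

```text
approx die [[ 0.42850957 -0.05307552  0.03      ]] knob [[0.54277627 0.07065187 0.07      ]] stop [[0.60058025 0.1581706  0.026     ]] [[0.61050806 0.19464245 0.012     ]
 [0.61027914 0.10003071 0.012     ]
 [0.48056486 0.10017537 0.012     ]
 [0.48061088 0.19403126 0.012     ]]
top die 298 ((428.892822265625, -52.43721008300781), (33.09983825683594, 102.727783203125), 76.6570816040039) [0.02885721 0.03202989]
knob 298 ((543.9984130859375, 72.30146026611328), 18.39710235595703) 0.07062404287747892
0.007 2839 ((546.9547119140625, 127.34153747558594), (136.1853485107422, 137.94134521484375), 1.764830470085144) 0.012161207506383276
0.017 556 ((545.9248046875, 138.6307373046875), (124.9439468383789, 96.82299041748047), 2.051868438720703) 0.01972775731186127
0.0235 112 ((560.358154296875, 155.9820556640625), (93.45469665527344, 62.4790153503418), 4.3001837730407715) 0.02574898511389717
side die 959 ((431.30419921875, -52.69272232055664), (37.95281982421875, 104.17354583740234), 76.69242095947266) [0.02660198 0.03090317]
knob 318 ((546.7672729492188, 71.65391540527344), 18.944971084594727) 0.06970972267965753
0.007 1775 ((549.094482421875, 127.07872009277344), (136.2281036376953, 139.14926147460938), 2.001023530960083) 0.011710236091658222
0.017 412 ((561.7552490234375, 128.9757843017578), (96.45761108398438, 136.70533752441406), 9.692939758300781) 0.0194586727267288
0.0235 115 ((558.5642700195312, 126.34205627441406), (130.751708984375, 63.02400207519531), 57.79716873168945) 0.025936991454763803
```

View pics/c1.png

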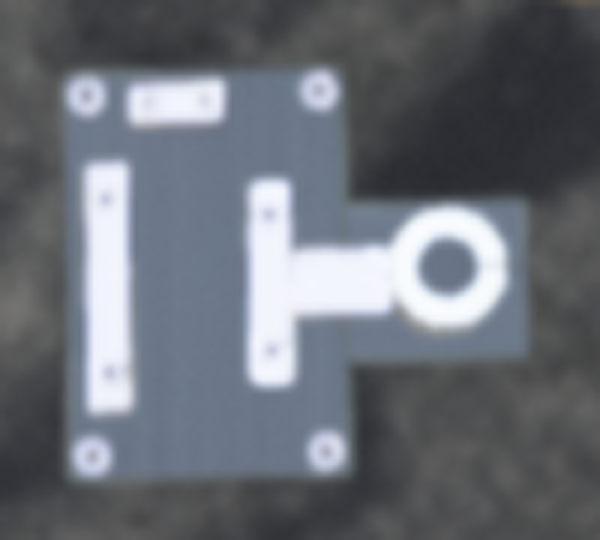

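The crop shows the fence's inner edge at crop x≈130, the stop's lower face at y≈122 and the jaw face at x≈248. The knob is at (447,267).

```bash
cat > fix.py <<'E'
from h import *
def measure(f,show=True):
    im=np.load(f"top_{f}.npz")["im"]; S=6
    x0,y0=225,150
    g=cv2.resize(cv2.cvtColor(im[y0:240,x0:325],cv2.COLOR_RGB2GRAY),None,fx=S,fy=S,interpolation=cv2.INTER_CUBIC)
    out=[]
    for c in cv2.findContours((g>175).astype(np.uint8),cv2.RETR_EXTERNAL,cv2.CHAIN_APPROX_NONE)[0]:
        if cv2.contourArea(c)<1500: continue
        uv=(c.reshape(-1,2)+.5)/S-.5+[x0,y0]
        for z in (.02,.026):
            q=onplane("top",uv,z)[:,:2]*1000
            out.append((z,cv2.minAreaRect(q.astype(np.float32)),np.round(q.min(0),1),np.round(q.max(0),1)))
    return out
E
python3 - <<'E'
from fix import *
for o in measure("0"): print(o)
t=np.load("top_0.npz"); P=cloud("top",t["d"])
m=(np.abs(P[...,0]-.545)<.02)&(P[...,1]>.085)&(P[...,1]<.105); print("link z",np.nanmax(P[m][:,2]),np.nanmedian(P[m][:,2]))
print(R.from_quat(robot.get_state()["tool_rot"]).as_matrix().round(4))
E
```

```text
(0.02, ((543.4219360351562, 93.45208740234375), (67.20478057861328, 84.19633483886719), 0.05940941721200943), array([509.8,  51.4]), array([577. , 135.6]))
(0.026, ((542.9968872070312, 93.48804473876953), (66.76158142089844, 83.64109802246094), 0.05939974635839462), array([509.6,  51.7]), array([576.3, 135.3]))
(0.02, ((542.0283203125, 180.82936096191406), (81.74555206298828, 15.156542778015137), 1.5226823091506958), array([501.1, 172.4]), array([583. , 188.6]))
(0.026, ((541.6124877929688, 180.2891082763672), (81.20653533935547, 15.056585311889648), 1.5226725339889526), array([501. , 171.9]), array([582.3, 188. ]))
(0.02, ((602.3074951171875, 158.81529235839844), (14.112564086914062, 31.71438217163086), 1.9208041429519653), array([595. , 143.1]), array([609.7, 174.7]))
(0.026, ((601.494140625, 158.4202117919922), (14.019495964050293, 31.505212783813477), 1.9206129312515259), array([594.3, 142.8]), array([608.9, 174.2]))
link z 0.07416575358081057 0.01530932585754985
[[-9.554e-01  2.953e-01 -6.000e-04]
 [ 2.953e-01  9.554e-01 -1.500e-03]
 [ 2.000e-04 -1.600e-03 -1.000e+00]]
```

Call:
{"op": "send_rows", "data": {"commands": [{"jaw": 1, "tx": -426, "ty": -498, "tz": 0, "wz": -0.066}, {"jaw": 1, "tx": -426, "ty": -498, "tz": 0, "wz": -0.066}, {"jaw": 1, "tx": -426, "ty": -498, "tz": 0, "wz": -0.066}, {"jaw": 1, "tx": -426, "ty": -498, "tz": 0, "wz": -0.066}, {"jaw": 1, "tx": -426, "ty": -498, "tz": 0, "wz": -0.066}, {"jaw": 1, "tx": -426, "ty": -498, "tz": 0, "wz": -0.066}, {"jaw": 1, "tx": -426, "ty": -498, "tz": 0, "wz": -0.066}, {"jaw": 1, "tx": -426, "ty": -498, "tz": 0, "wz": -0.066}, {"jaw": 1, "tx": -426, "ty": -498, "tz": 0, "wz": -0.066}, {"jaw": 0.8, "tx": -426, "ty": -498, "tz": 110, "wz": -0.066}, {"jaw": 0.8, "tx": -426, "ty": -498, "tz": 110, "wz": -0.066}, {"jaw": 0.8, "tx": -426, "ty": -498, "tz": 110, "wz": -0.066}]}}

```text
validation failed for argument at $.co...
```

Call:
{"op": "send_rows", "data": {"commands": [{"jaw": 1.0, "tx": -62.0, "ty": -72.0, "tz": 0.0, "wx": 0.0, "wy": 0.0, "wz": -0.066}]}}

```text
time_s: 0.22
position: [0.1946, 0.4942, 0.2303]
tool_rot: [0.114, 0.994, 0.001, -0.0]
contact_force: [1.5, 0.1, 0.5]
gripper_width: 0.997
gripper_force: 0.0
```

Call:
{"op": "send_rows", "data": {"commands": [{"jaw": 1, "tx": -352, "ty": -479, "tz": 0, "wx": 0, "wy": 0, "wz": 0}, {"jaw": 1, "tx": -352, "ty": -479, "tz": 0, "wx": 0, "wy": 0, "wz": 0}, {"jaw": 1, "tx": -352, "ty": -479, "tz": 0, "wx": 0, "wy": 0, "wz": 0}, {"jaw": 1, "tx": -352, "ty": -479, "tz": 0, "wx": 0, "wy": 0, "wz": 0}, {"jaw": 1, "tx": -352, "ty": -479, "tz": 0, "wx": 0, "wy": 0, "wz": 0}, {"jaw": 1, "tx": -352, "ty": -479, "tz": 0, "wx": 0, "wy": 0, "wz": 0}, {"jaw": 1, "tx": -352, "ty": -479, "tz": 0, "wx": 0, "wy": 0, "wz": 0}, {"jaw": 1, "tx": -352, "ty": -479, "tz": 0, "wx": 0, "wy": 0, "wz": 0}, {"jaw": 1, "tx": -352, "ty": -479, "tz": 60, "wx": 0, "wy": 0, "wz": 0}, {"jaw": 0.8, "tx": -352, "ty": -479, "tz": 110, "wx": 0, "wy": 0, "wz": 0}, {"jaw": 0.8, "tx": -352, "ty": -479, "tz": 110, "wx": 0, "wy": 0, "wz": 0}, {"jaw": 0.8, "tx": -352, "ty": -479, "tz": 110, "wx": 0, "wy": 0, "wz": 0}]}}

```text
time_s: 1.72
position: [0.4249, -0.0557, 0.1195]
tool_rot: [0.118, 0.993, 0.001, -0.002]
contact_force: [-0.2, 0.7, 0.5]
gripper_width: 0.799
gripper_force: 0.0
```

Call:
{"op": "send_rows", "data": {"commands": [{"jaw": 0.8, "tx": -3.7, "ty": 4.2, "tz": 30, "wx": 0, "wy": 0, "wz": -0.004}, {"jaw": 0.8, "tx": -3.7, "ty": 4.2, "tz": 65, "wx": 0, "wy": 0, "wz": -0.004}, {"jaw": 0.8, "tx": -3.7, "ty": 4.2, "tz": 90, "wx": 0, "wy": 0, "wz": -0.004}, {"jaw": 0.8, "tx": -3.7, "ty": 4.2, "tz": 107, "wx": 0, "wy": 0, "wz": -0.004}, {"jaw": 0.8, "tx": -3.7, "ty": 4.2, "tz": 107, "wx": 0, "wy": 0, "wz": -0.004}, {"jaw": 0.3, "tx": -3.7, "ty": 4.2, "tz": 107, "wx": 0, "wy": 0, "wz": -0.004}, {"jaw": 0.2, "tx": -3.7, "ty": 4.2, "tz": 107, "wx": 0, "wy": 0, "wz": -0.004}, {"jaw": 0.2, "tx": -3.7, "ty": 4.2, "tz": 107, "wx": 0, "wy": 0, "wz": -0.004}, {"jaw": 0.2, "tx": -3.7, "ty": 4.2, "tz": 107, "wx": 0, "wy": 0, "wz": -0.004}, {"jaw": 0.2, "tx": -3.7, "ty": 4.2, "tz": 107, "wx": 0, "wy": 0, "wz": -0.004}], "grip_force": 35}}

```text
time_s: 2.98
position: [0.4318, -0.0523, 0.0156]
tool_rot: [0.115, 0.993, -0.0, 0.001]
contact_force: [0.3, 1.3, 6.2]
gripper_width: 0.385
gripper_force: 34.9
```

Call:
{"op": "send_rows", "data": {"commands": [{"jaw": 0.2, "tx": 0, "ty": 0, "tz": -20, "wx": 0, "wy": 0, "wz": 0}, {"jaw": 0.2, "tx": 0, "ty": 0, "tz": -60, "wx": 0, "wy": 0, "wz": 0}, {"jaw": 0.2, "tx": 0, "ty": 0, "tz": -105, "wx": 0, "wy": 0, "wz": 0}, {"jaw": 0.2, "tx": -10, "ty": 40, "tz": -105, "wx": 0, "wy": 0, "wz": -0.05}, {"jaw": 0.2, "tx": -22, "ty": 85, "tz": -105, "wx": 0, "wy": 0, "wz": -0.12}, {"jaw": 0.2, "tx": -34, "ty": 130, "tz": -105, "wx": 0, "wy": 0, "wz": -0.19}, {"jaw": 0.2, "tx": -45, "ty": 175, "tz": -105, "wx": 0, "wy": 0, "wz": -0.24}, {"jaw": 0.2, "tx": -53, "ty": 207, "tz": -105, "wx": 0, "wy": 0, "wz": -0.263}, {"jaw": 0.2, "tx": -57, "ty": 225, "tz": -105, "wx": 0, "wy": 0, "wz": -0.263}, {"jaw": 0.2, "tx": -57, "ty": 225, "tz": -105, "wx": 0, "wy": 0, "wz": -0.263}, {"jaw": 0.2, "tx": -57, "ty": 225, "tz": -105, "wx": 0, "wy": 0, "wz": -0.263}]}}

```text
time_s: 4.35
position: [0.5366, 0.1528, 0.1192]
tool_rot: [-0.016, 1.0, -0.0, -0.001]
contact_force: [-0.5, -0.0, -1.2]
gripper_width: 0.391
gripper_force: 36.0
```

Run:
```python
from h import *
for n in("top","side"): grab(n,"1")
a=cv2.resize(cv2.imread("pics/side_1.png")[90:290,200:420],None,fx=2.7,fy=2.7); b=cv2.resize(cv2.imread("pics/top_1.png")[130:260,200:330],None,fx=1,fy=1)
cv2.imwrite("pics/c2.png",a); print(robot.get_state()["position"],robot.get_state()["gripper_force"])
```

```text
[0.53689306 0.1527002  0.11934365] 36.03978631052314
```

View pics/c2.png

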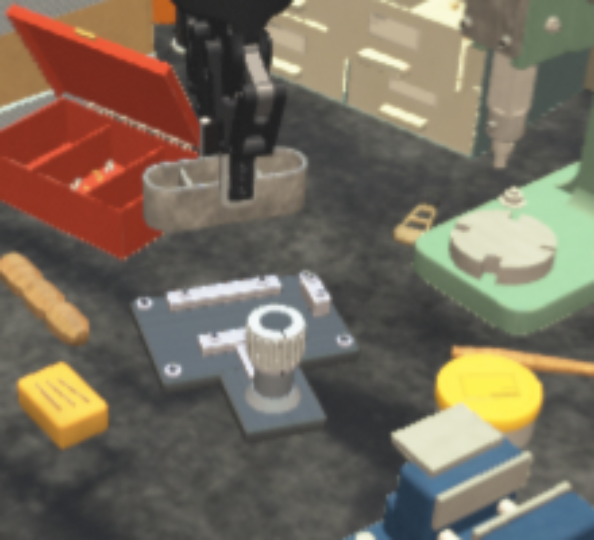

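The die hangs level in the pads above the fixture. Its ends are at about (145,190) and (307,165) in the crop. Next I measure the held die against the TCP.

Run:
```python
from h import *
for n in("top","side"):
    P=cloud(n,np.load(n+"_1.npz")["d"])
    m=(abs(P[...,0]-.537)<.09)&(abs(P[...,1]-.153)<.03)&(P[...,2]>.105)&(P[...,2]<.137)
    q=P[m]; e=q[abs(q[:,0]-.537)>.02]
    print(n,len(e),np.percentile(e[:,0],[0,1,99,100]),e[:,1].min(),e[:,1].max(),np.percentile(e[:,2],[1,50,97]),cv2.minAreaRect((e[:,:2]*1000).astype(np.float32)))
    for lo in(-1,1):
        s=e[(e[:,0]-.537)*lo>0]; print(lo,np.percentile(s[:,2],[2,98]),s[:,1].mean())
```

```text
top 91 [0.48207338 0.48207686 0.50922111 0.50930549] 0.1338136586923876 0.16625346759670306 [0.1084494  0.13332963 0.13611366] ((493.33697509765625, 148.38563537597656), (24.11630630493164, 35.951961517333984), 14.902616500854492)
-1 [0.10901971 0.13629655] 0.14873140163333487Traceback (most recent call last):
  File "<stdin>", line 8, in <module>
    return _quantile_unchecked(
        a, q, axis, out, overwrite_input, method, keepdims, weights)
    return _ureduce(a,
                    func=_quantile_ureduce_func,
    ...<5 lines>...
                    overwrite_input=overwrite_input,
                    method=method)
    r = func(a, **kwargs)
    result = _quantile(arr,
                       quantiles=q,
    ...<2 lines>...
                       out=out,
                       weights=wgt)
    slices_having_nans = np.isnan(arr[-1, ...])
                                  ~~~^^^^^^^^^
IndexError: index -1 is out of bounds for axis 0 with size 0
```

Call:
{"op": "send_rows", "data": {"commands": [{"jaw": 0.2, "tx": 0, "ty": 1.5, "tz": 30, "wx": 0, "wy": 0, "wz": 0}, {"jaw": 0.2, "tx": 0, "ty": 1.5, "tz": 60, "wx": 0, "wy": 0, "wz": 0}, {"jaw": 0.2, "tx": 0, "ty": 1.5, "tz": 76, "wx": 0, "wy": 0, "wz": 0}, {"jaw": 0.2, "tx": 0, "ty": 1.5, "tz": 76, "wx": 0, "wy": 0, "wz": 0}, {"jaw": 0.2, "tx": 0, "ty": 1.5, "tz": 76, "wx": 0, "wy": 0, "wz": 0}]}}

```text
time_s: 5.08
position: [0.5385, 0.1553, 0.0443]
tool_rot: [-0.016, 1.0, 0.0, 0.001]
contact_force: [0.3, 0.7, -1.4]
gripper_width: 0.387
gripper_force: 36.0
```

Run:
```python
from h import *
im={n:grab(n,"2")[0][...,::-1] for n in("top","side")}
a=cv2.resize(im["side"][150:260,230:350],None,fx=4,fy=4,interpolation=cv2.INTER_CUBIC); b=cv2.resize(im["top"][150:260,230:310],None,fx=4,fy=4,interpolation=cv2.INTER_CUBIC)
cv2.imwrite("pics/c3.png",np.hstack([a,b])); print(robot.get_state()["contact_force"])
```

```text
[ 0.0884499  -0.60360857 -1.13948987]
```

View pics/c3.png

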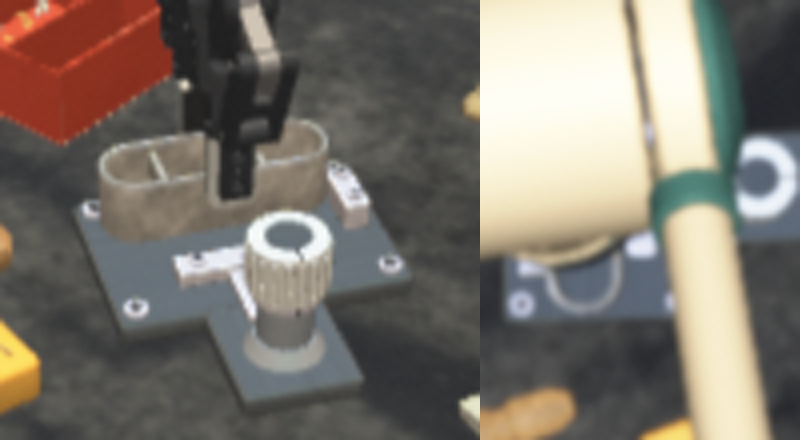

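The side view shows the die hovering just above the plate, between fence and jaw and short of the stop. The top crop shows its rear end spanning x 543 to 625 and the fence end at x≈545, y≈275.

Run:
```python
from h import *
f=lambda x,y:[230+(x-480)/4-.4,150+y/4-.4]
print(onplane("top",[f(542,270),f(626,270),f(585,311)],.0585)[:,:2])
print(onplane("top",[f(547,268),f(625,247)],.02)[:,:2])
P=cloud("side",np.load("side_2.npz")["d"])
m=(abs(P[...,0]-.537)<.075)&(abs(P[...,1]-.153)<.03)&(P[...,2]>.035)&(P[...,2]<.06)
e=P[m]; e=e[abs(e[:,0]-.537)>.02]; print(e.min(0),e.max(0),cv2.minAreaRect((e[:,:2]*1000).astype(np.float32)))
print(robot.get_state()["position"])
```

```text
[[0.5026128  0.17234429]
 [0.50258223 0.13331315]
 [0.48358018 0.15232464]]
[[0.50462619 0.17316339]
 [0.51477966 0.13532674]]
[0.48533717 0.13310627 0.03500653] [0.5899611  0.17389853 0.05986539] ((537.5564575195312, 154.02459716796875), (104.78662109375, 38.8162956237793), 2.7521426677703857)
[0.53855616 0.15549029 0.04448943]
```

Call:
{"op": "send_rows", "data": {"commands": [{"jaw": 0.2, "tx": 0, "ty": 0, "tz": 6, "wx": 0, "wy": 0, "wz": 0}, {"jaw": 0.2, "tx": 0, "ty": 0, "tz": 11, "wx": 0, "wy": 0, "wz": 0}, {"jaw": 0.2, "tx": 0, "ty": 0, "tz": 15, "wx": 0, "wy": 0, "wz": 0}, {"jaw": 0.2, "tx": 0, "ty": 0, "tz": 15, "wx": 0, "wy": 0, "wz": 0}, {"jaw": 0.2, "tx": 0, "ty": 0, "tz": 15, "wx": 0, "wy": 0, "wz": 0}]}}

```text
time_s: 5.8
position: [0.5375, 0.1554, 0.0282]
tool_rot: [-0.017, 1.0, 0.0, -0.0]
contact_force: [1.2, 0.3, -2.3]
gripper_width: 0.389
gripper_force: 36.1
```

Call:
{"op": "send_rows", "data": {"commands": [{"jaw": 0.2, "tx": 0, "ty": 0, "tz": 0.7, "wx": 0, "wy": 0, "wz": 0}, {"jaw": 0.2, "tx": 0, "ty": 0, "tz": 0.7, "wx": 0, "wy": 0, "wz": 0}]}}

```text
time_s: 6.05
position: [0.5376, 0.1554, 0.0277]
tool_rot: [-0.017, 1.0, 0.0, 0.0]
contact_force: [-0.5, -0.1, -0.7]
gripper_width: 0.392
gripper_force: 36.2
```

Call:
{"op": "send_rows", "data": {"commands": [{"jaw": 0.2, "tx": 0, "ty": 0, "tz": 0.8, "wx": 0, "wy": 0, "wz": 0}, {"jaw": 0.2, "tx": 0, "ty": 0, "tz": 0.8, "wx": 0, "wy": 0, "wz": 0}]}}

```text
time_s: 6.3
position: [0.5376, 0.1554, 0.0276]
tool_rot: [-0.017, 1.0, 0.0, 0.0]
contact_force: [-1.8, 0.1, 5.9]
gripper_width: 0.39
gripper_force: 36.8
```

Call:
{"op": "send_rows", "data": {"commands": [{"jaw": 0.2, "tx": -1, "ty": 0, "tz": -0.6, "wx": 0, "wy": 0, "wz": 0}, {"jaw": 0.2, "tx": -2, "ty": 0, "tz": -0.6, "wx": 0, "wy": 0, "wz": 0}, {"jaw": 0.2, "tx": -3, "ty": 0, "tz": -0.6, "wx": 0, "wy": 0, "wz": 0}, {"jaw": 0.2, "tx": -3, "ty": 0, "tz": -0.6, "wx": 0, "wy": 0, "wz": 0}]}}

```text
time_s: 6.8
position: [0.5394, 0.1555, 0.0276]
tool_rot: [-0.017, 1.0, -0.0, -0.001]
contact_force: [-3.7, 0.3, 6.5]
gripper_width: 0.388
gripper_force: 36.9
```

Call:
{"op": "send_rows", "data": {"commands": [{"jaw": 0.2, "tx": -0.5, "ty": 0, "tz": 0, "wx": 0, "wy": 0, "wz": 0}, {"jaw": 0.2, "tx": -1, "ty": 0, "tz": 0, "wx": 0, "wy": 0, "wz": 0}, {"jaw": 0.2, "tx": -1, "ty": 0, "tz": 0, "wx": 0, "wy": 0, "wz": 0}]}}

```text
time_s: 7.18
position: [0.5403, 0.1555, 0.0276]
tool_rot: [-0.017, 1.0, -0.0, -0.001]
contact_force: [-4.6, -0.2, 6.9]
gripper_width: 0.388
gripper_force: 37.0
```

Call:
{"op": "send_rows", "data": {"commands": [{"jaw": 0.2, "tx": -0.5, "ty": 0, "tz": -0.5, "wx": 0, "wy": 0, "wz": 0}, {"jaw": 0.2, "tx": -1, "ty": 0, "tz": -0.5, "wx": 0, "wy": 0, "wz": 0}, {"jaw": 0.2, "tx": -1, "ty": 0, "tz": -0.5, "wx": 0, "wy": 0, "wz": 0}]}}

```text
time_s: 7.55
position: [0.5429, 0.1556, 0.0277]
tool_rot: [-0.017, 1.0, 0.0, 0.0]
contact_force: [-0.4, -0.2, -1.4]
gripper_width: 0.388
gripper_force: 36.2
```

Call:
{"op": "send_rows", "data": {"commands": [{"jaw": 0.2, "tx": -0.5, "ty": 0, "tz": 0, "wx": 0, "wy": 0, "wz": 0}, {"jaw": 0.2, "tx": -0.8, "ty": 0, "tz": 0, "wx": 0, "wy": 0, "wz": 0}, {"jaw": 0.2, "tx": -0.8, "ty": 0, "tz": 0, "wx": 0, "wy": 0, "wz": 0}]}}

```text
time_s: 7.92
position: [0.5435, 0.1556, 0.0278]
tool_rot: [-0.017, 1.0, 0.0, 0.0]
contact_force: [0.5, -0.3, -2.0]
gripper_width: 0.389
gripper_force: 36.1
```

Call:
{"op": "send_rows", "data": {"commands": [{"jaw": 0.2, "tx": -0.3, "ty": 0, "tz": 0, "wx": 0, "wy": 0, "wz": 0}, {"jaw": 0.2, "tx": -0.6, "ty": 0, "tz": 0, "wx": 0, "wy": 0, "wz": 0}, {"jaw": 0.2, "tx": -0.6, "ty": 0, "tz": 0, "wx": 0, "wy": 0, "wz": 0}]}}

```text
time_s: 8.3
position: [0.544, 0.1556, 0.0279]
tool_rot: [-0.017, 1.0, 0.0, 0.0]
contact_force: [0.7, 0.8, -1.9]
gripper_width: 0.388
gripper_force: 36.1
```

Call:
{"op": "send_rows", "data": {"commands": [{"jaw": 0.2, "tx": -0.3, "ty": 0, "tz": 0, "wx": 0, "wy": 0, "wz": 0}, {"jaw": 0.2, "tx": -0.6, "ty": 0, "tz": 0, "wx": 0, "wy": 0, "wz": 0}, {"jaw": 0.2, "tx": -0.6, "ty": 0, "tz": 0, "wx": 0, "wy": 0, "wz": 0}]}}

```text
time_s: 8.68
position: [0.5446, 0.1557, 0.0279]
tool_rot: [-0.017, 1.0, 0.0, 0.0]
contact_force: [-1.1, -0.2, -1.4]
gripper_width: 0.387
gripper_force: 36.1
```

Call:
{"op": "send_rows", "data": {"commands": [{"jaw": 0.2, "tx": -0.3, "ty": 0, "tz": 0, "wx": 0, "wy": 0, "wz": 0}, {"jaw": 0.2, "tx": -0.6, "ty": 0, "tz": 0, "wx": 0, "wy": 0, "wz": 0}, {"jaw": 0.2, "tx": -0.6, "ty": 0, "tz": 0, "wx": 0, "wy": 0, "wz": 0}]}}

```text
time_s: 9.05
position: [0.5452, 0.1557, 0.0279]
tool_rot: [-0.017, 1.0, 0.0, 0.0]
contact_force: [-0.8, -0.1, -1.5]
gripper_width: 0.386
gripper_force: 36.1
```

Call:
{"op": "send_rows", "data": {"commands": [{"jaw": 0.2, "tx": -0.3, "ty": 0, "tz": 0, "wx": 0, "wy": 0, "wz": 0}, {"jaw": 0.2, "tx": -0.5, "ty": 0, "tz": 0, "wx": 0, "wy": 0, "wz": 0}, {"jaw": 0.2, "tx": -0.5, "ty": 0, "tz": 0, "wx": 0, "wy": 0, "wz": 0}]}}

```text
time_s: 9.43
position: [0.5457, 0.1557, 0.0279]
tool_rot: [-0.017, 1.0, 0.0, 0.0]
contact_force: [0.1, 0.1, -1.4]
gripper_width: 0.387
gripper_force: 36.1
```

Call:
{"op": "send_rows", "data": {"commands": [{"jaw": 0.2, "tx": -0.3, "ty": 0, "tz": 0, "wx": 0, "wy": 0, "wz": 0}, {"jaw": 0.2, "tx": -0.5, "ty": 0, "tz": 0, "wx": 0, "wy": 0, "wz": 0}, {"jaw": 0.2, "tx": -0.5, "ty": 0, "tz": 0, "wx": 0, "wy": 0, "wz": 0}]}}

```text
time_s: 9.8
position: [0.5458, 0.1557, 0.0279]
tool_rot: [-0.017, 1.0, 0.0, -0.0]
contact_force: [-0.2, 0.5, -1.4]
gripper_width: 0.389
gripper_force: 36.1
```

Call:
{"op": "send_rows", "data": {"commands": [{"jaw": 0.2, "tx": -0.3, "ty": 0, "tz": 0, "wx": 0, "wy": 0, "wz": 0}, {"jaw": 0.2, "tx": -0.5, "ty": 0, "tz": 0, "wx": 0, "wy": 0, "wz": 0}, {"jaw": 0.2, "tx": -0.5, "ty": 0, "tz": 0, "wx": 0, "wy": 0, "wz": 0}]}}

```text
time_s: 10.18
position: [0.5459, 0.1557, 0.0278]
tool_rot: [-0.017, 1.0, -0.0, -0.001]
contact_force: [-2.9, 0.3, 0.2]
gripper_width: 0.391
gripper_force: 36.2
```

Call:
{"op": "send_rows", "data": {"commands": [{"jaw": 0.2, "tx": 0.2, "ty": 0, "tz": 0.3, "wx": 0, "wy": 0, "wz": 0}, {"jaw": 0.45, "tx": 0.2, "ty": 0, "tz": 0.3, "wx": 0, "wy": 0, "wz": 0}, {"jaw": 0.55, "tx": 0.2, "ty": 0, "tz": 0.3, "wx": 0, "wy": 0, "wz": 0}, {"jaw": 0.55, "tx": 0.2, "ty": 0, "tz": 0.3, "wx": 0, "wy": 0, "wz": 0}]}}

```text
time_s: 10.68
position: [0.5473, 0.1557, 0.0279]
tool_rot: [-0.017, 1.0, 0.0, 0.001]
contact_force: [-0.9, 0.1, 0.2]
gripper_width: 0.551
gripper_force: 0.0
```

Call:
{"op": "send_rows", "data": {"commands": [{"jaw": 0.55, "tx": 0, "ty": 0, "tz": -10, "wx": 0, "wy": 0, "wz": 0}, {"jaw": 0.55, "tx": 0, "ty": 0, "tz": -40, "wx": 0, "wy": 0, "wz": 0}, {"jaw": 0.55, "tx": 0, "ty": 0, "tz": -90, "wx": 0, "wy": 0, "wz": 0}, {"jaw": 0.7, "tx": 220, "ty": -84, "tz": -90, "wx": 0, "wy": 0, "wz": 0}, {"jaw": 0.7, "tx": 220, "ty": -84, "tz": -90, "wx": 0, "wy": 0, "wz": 0}, {"jaw": 0.7, "tx": 220, "ty": -84, "tz": -90, "wx": 0, "wy": 0, "wz": 0}, {"jaw": 0.7, "tx": 220, "ty": -84, "tz": -90, "wx": 0, "wy": 0, "wz": 0}, {"jaw": 0.7, "tx": 220, "ty": -84, "tz": -90, "wx": 0, "wy": 0, "wz": 0}]}}

```text
time_s: 11.68
position: [0.3254, 0.0639, 0.1178]
tool_rot: [-0.016, 1.0, -0.0, -0.001]
contact_force: [0.6, -0.4, -0.1]
gripper_width: 0.702
gripper_force: 0.0
```

Run:
```python
from h import *
im={n:grab(n,"3")[0][...,::-1] for n in("top","side")}
a=cv2.resize(im["side"][170:260,230:340],None,fx=4,fy=4,interpolation=cv2.INTER_CUBIC); b=cv2.resize(im["top"][150:240,230:320],None,fx=4,fy=4,interpolation=cv2.INTER_CUBIC)
cv2.imwrite("pics/c4.png",np.hstack([a,b])); print(robot.get_state()["position"],robot.get_state()["joints"])
```

```text
[0.33051563 0.06439099 0.11857322] [-1.54415975e-02  1.71125333e-02  2.14010053e+00  2.86615639e-04
  9.80581204e-01 -1.61895303e+00]
```

View pics/c4.png

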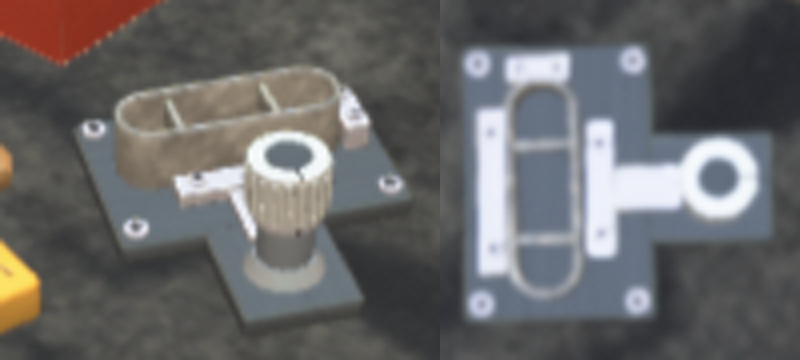

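The die lies flat between fence and jaw, its end at the stop (crop 540,85), with a gap to the jaw (578 to 587). The knob is at (718,178), so next I go above it.

Call:
{"op": "send_rows", "data": {"commands": [{"jaw": 0.7, "tx": -60, "ty": 1, "tz": 0, "wx": 0, "wy": 0, "wz": 0}, {"jaw": 0.7, "tx": -120, "ty": 1.7, "tz": 0, "wx": 0, "wy": 0, "wz": 0}, {"jaw": 0.7, "tx": -175, "ty": 1.7, "tz": 0, "wx": 0, "wy": 0, "wz": 0}, {"jaw": 0.7, "tx": -205, "ty": 1.7, "tz": 0, "wx": 0, "wy": 0, "wz": 0}, {"jaw": 0.7, "tx": -215.7, "ty": 1.7, "tz": 0, "wx": 0, "wy": 0, "wz": 0}, {"jaw": 0.7, "tx": -215.7, "ty": 1.7, "tz": 0, "wx": 0, "wy": 0, "wz": 0}, {"jaw": 0.7, "tx": -215.7, "ty": 1.7, "tz": 0, "wx": 0, "wy": 0, "wz": 0}]}}

```text
time_s: 12.65
position: [0.5434, 0.0735, 0.1175]
tool_rot: [-0.017, 1.0, 0.0, -0.001]
contact_force: [-0.4, -0.2, 0.1]
gripper_width: 0.698
gripper_force: 0.0
```

Call:
{"op": "send_rows", "data": {"commands": [{"jaw": 0.7, "tx": -2.6, "ty": -0.4, "tz": 20, "wx": 0, "wy": 0, "wz": 0}, {"jaw": 0.7, "tx": -2.6, "ty": -0.4, "tz": 45, "wx": 0, "wy": 0, "wz": 0}, {"jaw": 0.7, "tx": -2.6, "ty": -0.4, "tz": 65, "wx": 0, "wy": 0, "wz": 0}, {"jaw": 0.7, "tx": -2.6, "ty": -0.4, "tz": 75.5, "wx": 0, "wy": 0, "wz": 0}, {"jaw": 0.7, "tx": -2.6, "ty": -0.4, "tz": 75.5, "wx": 0, "wy": 0, "wz": 0}, {"jaw": 0.7, "tx": -2.6, "ty": -0.4, "tz": 75.5, "wx": 0, "wy": 0, "wz": 0}]}}

```text
time_s: 13.4
position: [0.5479, 0.073, 0.043]
tool_rot: [-0.017, 1.0, 0.0, 0.001]
contact_force: [-0.5, 0.4, 0.2]
gripper_width: 0.699
gripper_force: 0.0
```

Call:
{"op": "send_rows", "data": {"commands": [{"jaw": 0.5, "tx": 0, "ty": 0, "tz": 0, "wx": 0, "wy": 0, "wz": 0}, {"jaw": 0.4, "tx": 0, "ty": 0, "tz": 0, "wx": 0, "wy": 0, "wz": 0}, {"jaw": 0.2, "tx": 0, "ty": 0, "tz": 0, "wx": 0, "wy": 0, "wz": 0}, {"jaw": 0.2, "tx": 0, "ty": 0, "tz": 0, "wx": 0, "wy": 0, "wz": 0}, {"jaw": 0.2, "tx": 0, "ty": 0, "tz": 0, "wx": 0, "wy": 0, "wz": 0}], "grip_force": 35}}

```text
time_s: 14.02
position: [0.548, 0.0732, 0.043]
tool_rot: [-0.017, 1.0, 0.0, 0.001]
contact_force: [-1.0, 0.7, 6.1]
gripper_width: 0.398
gripper_force: 34.4
```

Run:
```python
from h import *
s=robot.get_state();print(s["position"],s["contact_force"],s["torque"],s["joints"][[0,5]])
```

```text
[0.54797854 0.07319328 0.04296754] [-0.96623073  0.69151907  6.08106134] [0.17766195 0.16068888 0.00786523] [ 0.00665568 -1.59749903]
```

Call:
{"op": "send_rows", "data": {"commands": [{"jaw": 0.5, "tx": 0, "ty": 0, "tz": 0, "wx": 0, "wy": 0, "wz": 0}, {"jaw": 0.5, "tx": 1.7, "ty": 0, "tz": 0, "wx": 0, "wy": 0, "wz": 0}, {"jaw": 0.5, "tx": 1.7, "ty": 0, "tz": 0, "wx": 0, "wy": 0, "wz": 0}, {"jaw": 0.2, "tx": 1.7, "ty": 0, "tz": 0, "wx": 0, "wy": 0, "wz": 0}, {"jaw": 0.2, "tx": 1.7, "ty": 0, "tz": 0, "wx": 0, "wy": 0, "wz": 0}, {"jaw": 0.2, "tx": 1.7, "ty": 0, "tz": 0, "wx": 0, "wy": 0, "wz": 0}]}}

```text
time_s: 14.78
position: [0.5456, 0.0731, 0.0421]
tool_rot: [-0.017, 1.0, 0.0, -0.0]
contact_force: [-0.9, 1.5, 1.3]
gripper_width: 0.396
gripper_force: 34.8
```

Call:
{"op": "send_rows", "data": {"commands": [{"jaw": 0.2, "tx": 0, "ty": 0, "tz": 0, "wx": 0, "wy": 0, "wz": 0.1}, {"jaw": 0.2, "tx": 0, "ty": 0, "tz": 0, "wx": 0, "wy": 0, "wz": 0.2}, {"jaw": 0.2, "tx": 0, "ty": 0, "tz": 0, "wx": 0, "wy": 0, "wz": 0.3}, {"jaw": 0.2, "tx": 0, "ty": 0, "tz": 0, "wx": 0, "wy": 0, "wz": 0.4}]}}

```text
time_s: 15.28
position: [0.5456, 0.0732, 0.0421]
tool_rot: [0.184, 0.983, 0.0, -0.0]
contact_force: [-1.5, 1.5, 1.3]
gripper_width: 0.401
gripper_force: 34.6
```

```bash
cat > s.py <<'E'
from h import *
s=robot.get_state();print(s["time_s"],s["position"].round(4),s["contact_force"].round(1),s["torque"].round(3),s["joints"][[0,5]].round(3),"yaw",(s["joints"][0]-s["joints"][5]).round(3),s["tau"][5].round(3),s["gripper_force"])
E
python3 s.py
```

```text
15.275 [0.5456 0.0732 0.0421] [-1.5  1.5  1.3] [0.2   0.158 0.114] [ 0.007 -1.195] yaw 1.201 -0.516 34.60972845554352
```

Call:
{"op": "send_rows", "data": {"commands": [{"jaw": 0.2, "tx": 0, "ty": 0, "tz": 0, "wx": 0, "wy": 0, "wz": 0.12}, {"jaw": 0.2, "tx": 0, "ty": 0, "tz": 0, "wx": 0, "wy": 0, "wz": 0.24}, {"jaw": 0.2, "tx": 0, "ty": 0, "tz": 0, "wx": 0, "wy": 0, "wz": 0.36}, {"jaw": 0.2, "tx": 0, "ty": 0, "tz": 0, "wx": 0, "wy": 0, "wz": 0.48}, {"jaw": 0.2, "tx": 0, "ty": 0, "tz": 0, "wx": 0, "wy": 0, "wz": 0.6}, {"jaw": 0.2, "tx": 0, "ty": 0, "tz": 0, "wx": 0, "wy": 0, "wz": 0.7}]}}

```text
time_s: 16.02
position: [0.5457, 0.0734, 0.0421]
tool_rot: [0.51, 0.86, 0.0, -0.0]
contact_force: [-0.1, 2.8, 1.9]
gripper_width: 0.401
gripper_force: 34.6
```

```bash
python3 s.py
```

```text
16.025 [0.5457 0.0734 0.0421] [-0.1  2.8  1.9] [0.364 0.145 0.152] [ 0.007 -0.495] yaw 0.501 -0.482 34.64113891124725
```

Call:
{"op": "send_rows", "data": {"commands": [{"jaw": 0.2, "tx": 0, "ty": 0, "tz": 0, "wx": 0, "wy": 0, "wz": 0.1}, {"jaw": 0.2, "tx": 0, "ty": 0, "tz": 0, "wx": 0, "wy": 0, "wz": 0.2}, {"jaw": 0.2, "tx": 0, "ty": 0, "tz": 0, "wx": 0, "wy": 0, "wz": 0.3}]}}

```text
time_s: 16.4
position: [0.5458, 0.0734, 0.0421]
tool_rot: [0.633, 0.774, 0.0, -0.0]
contact_force: [-0.6, 1.9, 0.5]
gripper_width: 0.399
gripper_force: 34.7
```

```bash
python3 s.py
```

```text
16.4 [0.5458 0.0734 0.0421] [-0.6  1.9  0.5] [0.331 0.073 0.157] [ 0.007 -0.195] yaw 0.202 -0.511 34.677486419677734
```

Call:
{"op": "send_rows", "data": {"commands": [{"jaw": 0.2, "tx": 0, "ty": 0, "tz": 0, "wx": 0, "wy": 0, "wz": 0.1}, {"jaw": 0.2, "tx": 0, "ty": 0, "tz": 0, "wx": 0, "wy": 0, "wz": 0.2}]}}

```text
time_s: 16.65
position: [0.5459, 0.0734, 0.0421]
tool_rot: [0.707, 0.708, 0.0, -0.0]
contact_force: [-0.5, 2.7, 0.8]
gripper_width: 0.397
gripper_force: 34.8
```

```bash
python3 s.py
python3 - <<'E'
from h import *
grab("side","4"); z=np.load("side_4.npz")["im"][...,::-1]
cv2.imwrite("pics/c5.png",cv2.resize(z[170:260,230:340],None,fx=5,fy=5,interpolation=cv2.INTER_CUBIC))
E
```

```text
16.65 [0.5459 0.0734 0.0421] [-0.5  2.7  0.8] [0.362 0.094 0.278] [0.007 0.005] yaw 0.002 -0.393 34.760942459106445
```

View pics/c5.png

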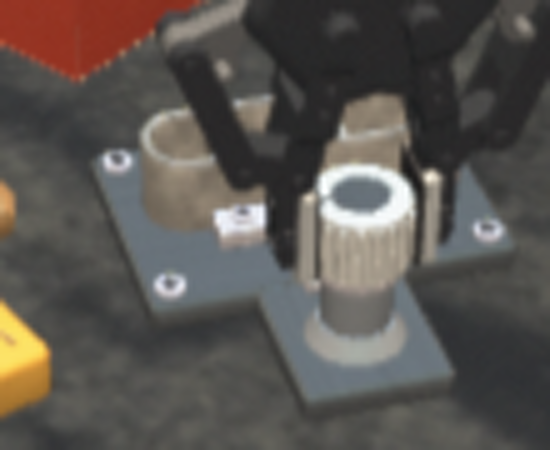

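The jaw (crop 240,220) is up against the die and the knob is gripped centrally. Torque has risen from 0.157 to 0.278 N m, so the ratchet is at its set torque.

Call:
{"op": "send_rows", "data": {"commands": [{"jaw": 0.2, "tx": 0, "ty": 0, "tz": 0, "wx": 0, "wy": 0, "wz": 0.1}, {"jaw": 0.2, "tx": 0, "ty": 0, "tz": 0, "wx": 0, "wy": 0, "wz": 0.2}, {"jaw": 0.2, "tx": 0, "ty": 0, "tz": 0, "wx": 0, "wy": 0, "wz": 0.3}]}}

```text
time_s: 17.08
position: [0.546, 0.0734, 0.0421]
tool_rot: [0.804, 0.595, 0.0, -0.0]
contact_force: [-0.2, 2.1, 0.9]
gripper_width: 0.4
gripper_force: 34.7
```

```bash
python3 s.py
```

```text
17.075 [0.546  0.0734 0.0421] [-0.2  2.1  0.9] [0.427 0.075 0.239] [0.007 0.304] yaw -0.297 -0.397 34.71172034740448
```

Call:
{"op": "send_rows", "data": {"commands": [{"jaw": 0.2, "tx": 0, "ty": 0, "tz": 0, "wx": 0, "wy": 0, "wz": 0.1}, {"jaw": 0.2, "tx": 0, "ty": 0, "tz": 0, "wx": 0, "wy": 0, "wz": 0.2}, {"jaw": 0.2, "tx": 0, "ty": 0, "tz": 0, "wx": 0, "wy": 0, "wz": 0.3}, {"jaw": 0.2, "tx": 0, "ty": 0, "tz": 0, "wx": 0, "wy": 0, "wz": 0.38}, {"jaw": 0.2, "tx": 0, "ty": 0, "tz": 0, "wx": 0, "wy": 0, "wz": 0.38}, {"jaw": 0.2, "tx": 0, "ty": 0, "tz": 0, "wx": 0, "wy": 0, "wz": 0.38}, {"jaw": 0.2, "tx": 0, "ty": 0, "tz": 0, "wx": 0, "wy": 0, "wz": 0.38}]}}

```text
time_s: 17.95
position: [0.5461, 0.0733, 0.0421]
tool_rot: [0.901, 0.433, 0.0, -0.0]
contact_force: [1.8, 3.7, 0.7]
gripper_width: 0.396
gripper_force: 34.8
```

```bash
python3 s.py
python3 - <<'E'
from h import *
grab("side","5")
z=[np.load(f"side_{i}.npz")["im"][...,::-1][195:230,285:325] for i in(4,5)]
cv2.imwrite("pics/c6.png",cv2.resize(np.hstack(z),None,fx=9,fy=9,interpolation=cv2.INTER_CUBIC))
E
```

```text
17.95 [0.5461 0.0733 0.0421] [1.8 3.7 0.7] [ 0.644 -0.15   0.072] [0.007 0.681] yaw -0.675 0.1 34.75961744785309
```

View pics/c6.png

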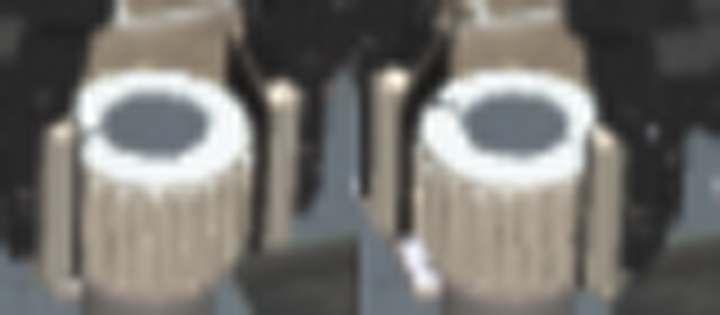

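The knob's index mark moved from (95,125) in the left half to (440,105) in the right half, about 0.65 rad clockwise along with the fingers. The ratchet has therefore slipped roughly 0.7 rad, so I release and lift.

Call:
{"op": "send_rows", "data": {"commands": [{"jaw": 0.5, "tx": 0, "ty": 0, "tz": 0, "wx": 0, "wy": 0, "wz": 0}, {"jaw": 0.65, "tx": 0, "ty": 0, "tz": 0, "wx": 0, "wy": 0, "wz": 0}, {"jaw": 0.65, "tx": 0, "ty": 0, "tz": 0, "wx": 0, "wy": 0, "wz": 0}, {"jaw": 0.65, "tx": 0, "ty": 0, "tz": -15, "wx": 0, "wy": 0, "wz": 0}, {"jaw": 0.65, "tx": 0, "ty": 0, "tz": -50, "wx": 0, "wy": 0, "wz": 0}, {"jaw": 0.65, "tx": 0, "ty": 0, "tz": -100, "wx": 0, "wy": 0, "wz": 0}, {"jaw": 0.65, "tx": 0, "ty": 0, "tz": -110, "wx": 0, "wy": 0, "wz": 0}]}}

```text
time_s: 18.88
position: [0.5483, 0.0729, 0.1568]
tool_rot: [0.902, 0.433, 0.004, 0.002]
contact_force: [0.8, 0.2, 0.4]
gripper_width: 0.652
gripper_force: 0.0
```

Call:
{"op": "send_rows", "data": {"commands": [{"jaw": 0.65, "tx": 130, "ty": -160, "tz": 0, "wx": 0, "wy": 0, "wz": 0}, {"jaw": 0.65, "tx": 130, "ty": -160, "tz": 0, "wx": 0, "wy": 0, "wz": 0}, {"jaw": 0.65, "tx": 130, "ty": -160, "tz": 0, "wx": 0, "wy": 0, "wz": 0}, {"jaw": 0.65, "tx": 130, "ty": -160, "tz": 0, "wx": 0, "wy": 0, "wz": 0}, {"jaw": 0.65, "tx": 130, "ty": -160, "tz": 0, "wx": 0, "wy": 0, "wz": 0}]}}

```text
time_s: 19.5
position: [0.5018, 0.2749, 0.1519]
tool_rot: [0.901, 0.434, -0.0, 0.0]
contact_force: [-0.2, -0.2, -0.3]
gripper_width: 0.652
gripper_force: 0.0
```

```bash
python3 s.py
python3 - <<'E'
from h import *
im={n:grab(n,"6")[0][...,::-1] for n in("top","side")}
a=cv2.resize(im["side"][170:260,230:340],None,fx=4,fy=4,interpolation=cv2.INTER_CUBIC); b=cv2.resize(im["top"][150:240,230:320],None,fx=4,fy=4,interpolation=cv2.INTER_CUBIC)
cv2.imwrite("pics/c7.png",np.hstack([a,b]))
E
```

```text
19.5 [0.5018 0.2749 0.1519] [-0.2 -0.2 -0.3] [-0.061 -0.021  0.046] [0.38  1.054] yaw -0.674 0.067 0.0
```

View pics/c7.png

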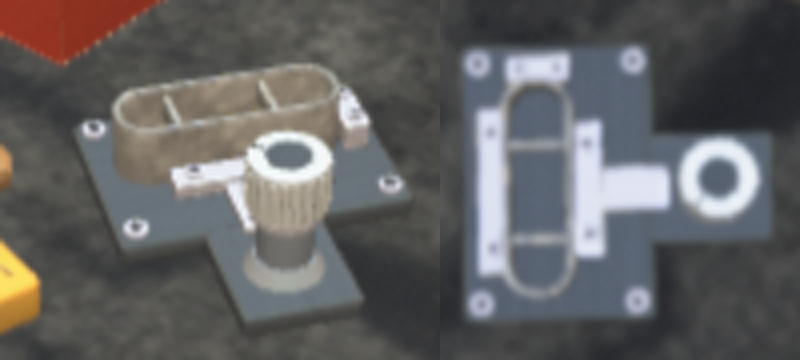

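The jaw is shut on the die, which is against fence and stop (top crop 540,85), and the hand is clear. I hand the job in.

```bash
python3 -c "
from workcell import robot
print(robot.hand_in())"
```

```text
the job is handed in; nothing more can be done
None
```

I clamped the strap die flat against the fence and end stop, slipped the ratchet about 0.7 rad (two to three clicks, estimated from the hand's turn), took the hand clear and handed the job in; no verdict came back.

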